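Ready a marking nest and hold a bearing housing over it

TASK

At the laser marking bed, knock the yellow-capped ejector pin in the red-brown nest fully down with the mallet (not with the gripper) and stand the mallet back, on its face, on the black mat. Then pick up the bare aluminium bearing housing, carry it over the wooden fence without bumping it, and finish still holding it level and still about 10 mm above the nest's rim, centred and turned in line with the pocket as if about to be lowered in, never touching the nest. Leave the blue housing and the brass hub where they are.

Things in the scene. Friction and masses are not known exactly. Their poses are not given: they have to be found in the camera images.
- nest: Red-brown block 150 x 96 x 30 mm, fixed on the perforated aluminium bed (top 12 mm above the table), so its rim is 42 mm above the table. In its top a rectangular pocket 107 x 53 mm, 10 mm deep. Origin: centre of the underside; x along the long side of block and pocket, y across, towards the fence, z up.
- mouth (a point): Centre of the pocket's mouth, level with the nest's top rim; axes as the nest's.
- pin: Ejector pin in the pocket's centre: yellow cap 16 mm across. Origin: centre of the cap's top. At the start the top stands 9 to 14 mm above the nest's rim; it slides straight down until its top is level with the pocket floor (20.5 mm above the nest's underside). It takes 5 to 7 N to push (stiff slide, light spring) and stays where it is pushed.
- fence: Fixed wooden fence on the bed between nest and parts, 260 (x) x 30 (y) x 90 mm (z), with two black clamp knobs 28 mm across on top, 85 mm either side of the middle, reaching 120 mm above the bed (132 mm above the table). Origin: centre of the underside. Its middle lies about 115 mm from the nest's centre.
- housing: Loose bare aluminium pillow-block housing, 0.3 kg, standing on the table. Foot 100 (x) x 46 (y) x 14 mm; on its middle a round-topped hump 50 mm long (x), 30 mm thick (y), rising to 55 mm, with flat faces to +-y to grip from above (upper half of the hump). Origin: centre of the underside; symmetric under a half turn.
- mallet: Loose 0.36 kg mallet standing on its face: head an upright cylinder 40 mm across, 78 mm tall, orange ends; level wooden handle 20 mm wide (y), 24 mm high, centre line 46 mm above the lower face, reaching 150 mm from the head's axis to -x; grip it from above 50 to 60 mm from that axis. Origin: centre of the head's lower (striking) face; x from handle to head. Balances about 15 mm from the axis.
- mat: Fixed black rubber mat 220 (x) x 160 (y) x 3 mm on the table, place of the mallet. Origin: centre of the underside (top is 3 mm higher).
- blue_housing: Bystander: same shape as the housing, painted blue. Origin: centre of the underside.
- hub: Bystander: brass hub, flange 76 mm across and 12 mm thick, collar 40 mm across to 36 mm. Origin: centre of the underside.

How it is judged:
By the outcome, as a careful person would: the job done as asked, in the order asked, and still so for the second after the job is handed in, while the arm keeps its last pose, push and grip.
It also fails if it takes over 64 s, if anything falls off the work surface, if the arm or the gripper's body presses on something with over 40 N, if the wrist force passes 120 N, or if a joint passes its speed limit or range.

ROBOT

A 6-joint arm with a two-finger parallel gripper is mounted at the origin on the work surface. World frame = base frame: x ahead of the robot, y to its left, z up, the work surface at z = 0. Lengths are in m, angles in degrees, forces in N, time in s.
With the tool pointing down it reaches from about 0.25 to 0.725 m from the base axis. Payload 9.7 kg.
Tool frame: the origin (TCP) lies at the very end of the fingers, on their centre line; the grasp point (between the pads) lies 19 mm behind it; z points along the fingers, y is the direction in which the jaws open and shut (so a half turn about z gives the same grasp; the last joint's range is limited). The gripper opens to 85 mm and grips with 20 to 120 N. Pads are 22 mm wide; open, the fingers measure 114 mm over their backs; the gripper's body (76 mm by 85 mm) begins 54 mm behind the grasp point. The pads swing forward as they close: fully open they stand 13 mm farther back than shut.
Start: joints at [0, 4.979, 10.078, 95.1, 0, 90], TCP at [0.55, -0, 0.231] pointing down, gripper open.
Joint ranges: [-179.16, 179.16], [-48.56, 103.87], [-65.8, 70.77], [-126.05, 130.52], [-82.76, 87.17], [-180, 180]. Speed limits (degrees/s): [127.2, 127.2, 147.25, 180, 180, 180].

INTERFACE

Orientations are given as [roll, pitch, yaw] about the fixed x, y, z axes, in that order (R = Rz(yaw) Ry(pitch) Rx(roll)).
In Python, from workcell import bot gives the robot as it stands.
- The arm moves only by the shell command python3 -m pendant 'ROWS' [FORCE]. ROWS is JSON, a list that holds one entry, the list of rows, each a list of 7 numbers: the shift along the tool's x, y, z in cm, then the turn, a rotation vector about the tool's x, y, z in rad, then the opening in per cent of the stroke, from 0 (shut) to 100 (fully open). In form: [[[dx, dy, dz, ax, ay, az, gripper], ...]]. A call has 1 to 5 rows; each row shifts and turns the pose as measured when the row begins, along the tool's axes as they then stand; what a row does not reach is not made up. A row lasts 1/12 s, in which the tool goes at most 41.7 mm and 7.16 degrees, less where a joint would pass 70% of its speed; a pose out of reach is approached as far as the arm can. A call with a gripper value outside its range is refused whole. The fingers move at their own pace and stop on an object; FORCE is the grip in N (left out, the last holds). Time passes only in rows, so rows that do not move let the fingers close. It gives the time, the measured TCP pose, the force and the opening at its end, in the units of the state.
- bot.get_obs(): the state, without advancing time (a new reading comes with each control period).
- bot.camera(name): name is "scene" or "side" or "wrist"; returns the picture (384x512x3 uint8, red, green, blue); there is no depth.
- bot.get_calibration(name): a dict with "intrinsics" (3x3 intrinsics, pixels), "pose" (4x4, takes a point from camera to world coordinates); the wrist camera has in their place "T_tool_cam" (4x4, takes a point from camera to tool coordinates, whose origin is the TCP and whose axes are the flange's). Camera axes: x right, y down, z forward; pixel columns grow to the right and rows downward; lengths in m; the calibration is good to about 2 mm. A picture is of the moment at which its call begins: read the wrist's pose just before it. get_calibration takes no time and is no camera call.
- bot.job_done(): hands the job in, once; it reports no verdict.
Trained networks look in the newest picture that a camera, given by its name, has taken for a name from the list of things; names that differ only in an ending like _2 or _b are one class to them, and where a whole thing is asked for, a point or a joint stands for the part that bears it (a point fixed in the world has none). Each returns a list of dicts, best first, with "confidence" (0 to 1); they miss things now and then, are a little off and sometimes report something else, mostly with a low value. They report only what shows in the picture. A call takes as long as a camera call.
- bot.masks_of(camera, thing): "pixels" (384x512 bool, what is visible of it) and "extent" ([left, top, right, bottom] in pixels, round what is visible of it).
- bot.mark_of(camera, thing): "uv" ([column, row] in pixels: a listed point, or the origin of a listed thing).
The state is a dict: "time": time; "q": joint angles; "qd": joint speeds; "joint_efforts": joint torques, N m; "ee_pos": TCP position; "tcp_rot": TCP orientation; "wrist_force": force on the tool from outside, world axes, zero at the start; "torque": the same for the moment, N m; "opening": finger opening in m.
Only numpy, scipy, OpenCV 4.12 (cv2) and the standard library are available. Lean on these libraries where they do the work, as an engineer would, in place of code of your own. Each camera call takes 0.05 s, during which the arm holds its last target. There are 200 camera calls.

## Working session

There is one attempt and no reset: what is moved stays moved. The work goes in short steps, Python scripts to look and compute and a shell command to move; the robot and the scene stay as the last step left them, time stands still between calls to the robot, and variables do not carry over. Pictures are saved under pics/ and viewed, about 8 in all and at most 12, crops included, and the job is handed in when it is done.

```bash
mkdir -p pics; ls; python3 - <<'E'
from workcell import bot
import cv2,numpy as np
o=bot.get_obs();print(o)
for c in("scene","side"):
    im=bot.camera(c);cv2.imwrite(f"pics/{c}0.png",im[:,:,::-1])
    k=bot.get_calibration(c);print(c,np.round(k["intrinsics"],1).tolist(),np.round(k["pose"],3).tolist())
    for t in["nest","mouth","pin","fence","housing","mallet","mat","blue_housing","hub"]:
        print(t,[(np.round(d["uv"],1).tolist(),round(d["confidence"],2)) for d in bot.mark_of(c,t)][:3])
print(np.round(bot.get_calibration("wrist")["T_tool_cam"],4).tolist(),bot.get_calibration("wrist")["intrinsics"])
a=[cv2.imread(f"pics/{c}0.png") for c in("scene","side")]
cv2.imwrite("pics/both0.png",cv2.resize(np.vstack(a),(400,600)))
E
```

```text
pics
{'time': 0.0, 'q': array([ 2.15681833e-03,  5.01083274e+00,  1.00340269e+01,  9.51000161e+01,
       -1.35116951e-04,  9.00015591e+01]), 'qd': array([ 0.06209815, -0.01767821, -0.02340843, -0.00064983,  0.02746213,
       -0.09242753]), 'joint_efforts': array([ 7.68234549e-04, -5.20392072e+01,  4.64802504e+01,  1.63646933e-02,
        2.23589603e-05, -6.77332673e-05]), 'ee_pos': array([5.49764230e-01, 2.00229973e-05, 2.30581814e-01]), 'tcp_rot': array([-1.79923178e+02,  1.37207202e-04,  9.00005979e+01]), 'wrist_force': array([-0.08339045, -0.44518831, -1.15043866]), 'torque': array([ 0.04772363, -0.02096917,  0.01386543]), 'opening': 0.08520069705383022}
scene [[403.6, 0.0, 252.7], [0.0, 403.6, 191.6], [0.0, 0.0, 1.0]] [[0.673, 0.405, -0.619, 1.091], [0.739, -0.382, 0.554, -0.565], [-0.012, -0.831, -0.556, 0.611], [0.0, 0.0, 0.0, 1.0]]
nest [([251.2, 220.0], 0.76)]
mouth [([247.1, 208.7], 0.86)]
pin [([252.4, 205.1], 0.43)]
fence [([289.2, 206.6], 0.61)]
housing [([376.6, 190.9], 0.83)]
mallet [([156.2, 281.8], 0.89), ([251.3, 219.5], 0.53)]
mat [([140.9, 267.9], 0.71)]
blue_housing [([302.2, 153.3], 0.8)]
hub [([338.3, 172.7], 0.84)]
side [[438.8, 0.0, 254.7], [0.0, 438.8, 195.2], [0.0, 0.0, 1.0]] [[0.838, -0.354, 0.415, 0.011], [-0.545, -0.511, 0.664, -0.837], [-0.023, -0.783, -0.621, 0.809], [0.0, 0.0, 0.0, 1.0]]
nest [([261.4, 213.2], 0.8), ([248.3, 187.4], 0.34)]
mouth [([260.0, 207.9], 0.87)]
pin [([265.2, 204.3], 0.45)]
fence [([246.3, 189.4], 0.72)]
housing [([237.5, 146.8], 0.78)]
mallet [([324.5, 276.2], 0.67)]
mat [([309.5, 287.0], 0.71)]
blue_housing [([159.9, 173.0], 0.54)]
hub [([196.9, 156.5], 0.72)]
[[-0.001, -0.9627, -0.2704, 0.0678], [1.0, -0.0009, -0.0004, -0.001], [0.0001, -0.2704, 0.9627, -0.1431], [0.0, 0.0, 0.0, 1.0]] [[340.67481506   0.         248.56456008]
 [  0.         340.67481506 199.06086003]
 [  0.           0.           1.        ]]
```

View pics/scene0.png

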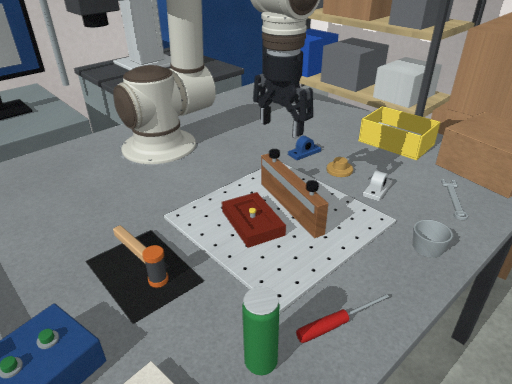

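View pics/side0.png

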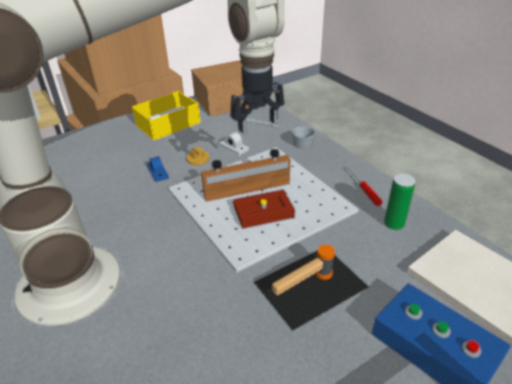

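```bash
cat > h.py <<'E'
from workcell import bot
import numpy as np
from scipy.spatial.transform import Rotation as R
def toolpose(o):
    T=np.eye(4);T[:3,:3]=R.from_euler("xyz",o["tcp_rot"],degrees=True).as_matrix();T[:3,3]=o["ee_pos"];return T
def cam(c,o=None):
    k=bot.get_calibration(c)
    return np.array(k["intrinsics"]),(np.array(k["pose"]) if c!="wrist" else toolpose(o or bot.get_obs())@np.array(k["T_tool_cam"]))
def ray(c,uv,o=None):
    K,P=cam(c,o);d=P[:3,:3]@np.linalg.solve(K,np.array([uv[0],uv[1],1.]));return P[:3,3],d
def onz(c,uv,z,o=None):
    p,d=ray(c,uv,o);return p+d*(z-p[2])/d[2]
def proj(c,X,o=None):
    K,P=cam(c,o);X=np.atleast_2d(X);q=(X-P[:3,3])@P[:3,:3];q=q@K.T;return q[:,:2]/q[:,2:]
E
python3 - <<'E'
from h import *
Z=dict(nest=.012,mouth=.042,pin=.053,fence=.012,housing=0,mallet=.003,mat=0,blue_housing=0,hub=0)
S=dict(nest=(251.2,220),mouth=(247.1,208.7),pin=(252.4,205.1),fence=(289.2,206.6),housing=(376.6,190.9),mallet=(156.2,281.8),mat=(140.9,267.9),blue_housing=(302.2,153.3),hub=(338.3,172.7))
D=dict(nest=(261.4,213.2),mouth=(260,207.9),pin=(265.2,204.3),fence=(246.3,189.4),housing=(237.5,146.8),mallet=(324.5,276.2),mat=(309.5,287),blue_housing=(159.9,173),hub=(196.9,156.5))
for t in Z: print(t,onz("scene",S[t],Z[t]).round(3),onz("side",D[t],Z[t]).round(3))
E
```

```text
nest [ 0.513 -0.054  0.012] [ 0.515 -0.062  0.012]
mouth [ 0.503 -0.058  0.042] [ 0.505 -0.07   0.042]
pin [ 0.512 -0.049  0.053] [ 0.518 -0.077  0.053]
fence [0.538 0.052 0.012] [0.539 0.054 0.012]
housing [0.639 0.289 0.   ] [0.65  0.289 0.   ]
mallet [ 0.524 -0.325  0.003] [ 0.517 -0.33   0.003]
mat [ 0.464 -0.327  0.   ] [ 0.469 -0.334  0.   ]
blue_housing [0.358 0.303 0.   ] [0.365 0.298 0.   ]
hub [0.509 0.291 0.   ] [0.506 0.315 0.   ]
```

Both views agree. In the scene view the mallet is on the mat at (156,268), the nest at (252,218) with its pin at (252,212), and the fence beside it. The bare housing is at (377,187), with the blue one and the hub to its left. Now a wrist look at the nest from the start pose, and a rough mallet heading.

```bash
python3 - <<'E'
from h import *
import cv2
print("handle end",onz("scene",(119,233),.049).round(3),onz("side",(279,286),.049).round(3))
o=bot.get_obs();im=bot.camera("wrist");cv2.imwrite("pics/w0.png",im[:,:,::-1])
Z=dict(nest=.012,mouth=.042,pin=.053,fence=.012,housing=0,hub=0)
for t in Z:
    for d in bot.mark_of("wrist",t)[:2]: print(t,np.round(d["uv"],1),round(d["confidence"],2),onz("wrist",d["uv"],Z[t],o).round(3))
for t in("nest","fence"):
    d=bot.masks_of("wrist",t)[0];m=d["pixels"].astype(np.uint8)
    c=max(cv2.findContours(m,0,1)[0],key=cv2.contourArea);print(t,d["confidence"],m.sum(),cv2.boxPoints(cv2.minAreaRect(c)).round(1).tolist())
E
```

```text
handle end [ 0.386 -0.327  0.049] [ 0.387 -0.324  0.049]
mouth [226.  232.9] 0.86 [ 0.525 -0.062  0.042]
pin [221.6 234.9] 0.47 [ 0.522 -0.06   0.053]
fence [235.2 121.6] 0.92 [0.535 0.05  0.012]
nest 0.84 13183 [[141.0, 254.39999389648438], [165.3000030517578, 163.5], [307.6000061035156, 201.5], [283.3999938964844, 292.3999938964844]]
fence 0.94 13836 [[62.29999923706055, 102.0999984741211], [74.30000305175781, 58.400001525878906], [398.3999938964844, 147.1999969482422], [386.3999938964844, 190.89999389648438]]
```

View pics/w0.png

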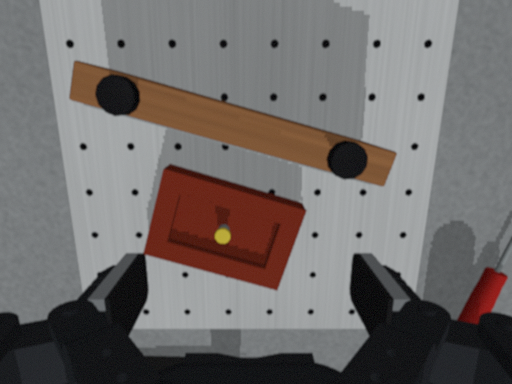

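The wrist view shows the nest (rim corners about (168,166), (304,208), (278,288) and (147,252)), the pin at (222,235), and the fence with its knobs at (117,94) and (347,159). I'll fit silhouettes of the known shapes to the masks.

```bash
cat >> h.py <<'E'
import cv2
from scipy.optimize import minimize
def box(x0,x1,y0,y1,z0,z1): return np.array([[x,y,z] for x in(x0,x1) for y in(y0,y1) for z in(z0,z1)])
def cyl(r,z0,z1,x=0,y=0,n=24):
    a=np.linspace(0,2*np.pi,n,endpoint=False);return np.vstack([np.c_[x+r*np.cos(a),y+r*np.sin(a),0*a+z] for z in(z0,z1)])
def hump():
    a=np.linspace(0,np.pi,16);return np.vstack([np.c_[r*np.cos(a)*0+.025*np.cos(a),0*a+y,.03+.025*np.sin(a)] for y in(-.015,.015) for r in(1,)]+[box(-.025,.025,-.015,.015,.014,.03)])
SH=dict(nest=[box(-.075,.075,-.048,.048,0,.03)],
 fence=[box(-.13,.13,-.015,.015,0,.09),cyl(.014,.09,.12,.085),cyl(.014,.09,.12,-.085)],
 housing=[box(-.05,.05,-.023,.023,0,.014),hump()],
 mallet=[cyl(.02,0,.078),box(-.15,0,-.01,.01,.034,.058)])
def sil(t,p,z,c,o):
    m=np.zeros((384*4,512*4),np.uint8);s=np.sin(p[2]);k=np.cos(p[2])
    for P in SH[t]:
        W=np.c_[p[0]+k*P[:,0]-s*P[:,1],p[1]+s*P[:,0]+k*P[:,1],z+P[:,2]]
        q=cv2.convexHull((proj(c,W,o)*4+2).round().astype(np.int32));cv2.fillConvexPoly(m,q,255)
    return cv2.resize(m,(512,384),interpolation=cv2.INTER_AREA)/255.
def fit(t,c,mask,p0,z,o=None,ignore=None):
    """p0 x,y,yaw(deg); returns x,y,yawdeg,IoU"""
    w=1. if ignore is None else 1.-ignore
    def f(p):
        s=sil(t,p,z,c,o);return 1-(np.minimum(s,mask)*w).sum()/(np.maximum(s,mask)*w).sum()
    p=np.array([p0[0],p0[1],np.radians(p0[2])])
    for d in((.012,.012,.15),(.004,.004,.05)):
        r=minimize(f,p,method="Nelder-Mead",options=dict(initial_simplex=np.vstack([p,p+np.diag(d)]),xatol=1e-4,fatol=1e-5,maxiter=150));p=r.x
    return [*p[:2].round(4),np.degrees(p[2]).round(2),round(1-r.fun,3)]
E
python3 - <<'E'
from h import *
o=bot.get_obs()
for t,p in(("nest",(.525,-.06,-15)),("fence",(.535,.05,-15))):
    m=bot.masks_of("wrist",t)[0]["pixels"].astype(float);print(t,fit(t,"wrist",m,p,.012,o))
for u in((117,94),(347,159)):print(onz("wrist",u,.132,o).round(4))
for z in(.051,.0535,.056):print(onz("wrist",(222,235),z,o).round(4))
E
```

```text
nest [np.float64(0.5218), np.float64(-0.0624), np.float64(-16.6), np.float64(0.979)]
fence [np.float64(0.5389), np.float64(0.0499), np.float64(-15.49), np.float64(0.97)]
[0.4594 0.074  0.132 ]
[0.6193 0.0294 0.132 ]
[ 0.5218 -0.061   0.051 ]
[ 0.522  -0.06    0.0535]
[ 0.5222 -0.059   0.056 ]
```

```bash
cat >> h.py <<'E'
def plan(xyz,yaw,pose=None,n=None):
    """print rows (cm, rad) to reach xyz with tool straight down at yaw"""
    T=toolpose(bot.get_obs()) if pose is None else pose
    G=np.eye(4);G[:3,:3]=R.from_euler("xyz",[180,0,yaw],degrees=True).as_matrix();G[:3,3]=xyz
    rv=R.from_matrix(T[:3,:3].T@G[:3,:3]).as_rotvec()
    n=n or int(np.ceil(max(np.linalg.norm(G[:3,3]-T[:3,3])/.040,np.linalg.norm(rv)/.122)))
    for i in range(n):
        L=T.copy();L[:3,3]+=(G[:3,3]-T[:3,3])*(1/(n-i))
        r=R.from_matrix(T[:3,:3].T@G[:3,:3]).as_rotvec()/(n-i)
        d=T[:3,:3].T@(L[:3,3]-T[:3,3])*100
        print(np.round([*d,*r],2 if n else 3).tolist())
        L[:3,:3]=T[:3,:3]@R.from_rotvec(r).as_matrix();T=L
    return T
E
python3 -c "
from h import *
plan((.455,-.327,.2),0)"
```

```text
[-2.52, -0.73, 0.24, -0.0, -0.0, 0.12]
[-2.59, -0.42, 0.24, -0.0, -0.0, 0.12]
[-2.62, -0.11, 0.24, -0.0, -0.0, 0.12]
[-2.61, 0.21, 0.24, -0.0, -0.0, 0.12]
[-2.57, 0.52, 0.24, -0.0, -0.0, 0.12]
[-2.49, 0.83, 0.24, -0.0, -0.0, 0.12]
[-2.37, 1.12, 0.24, -0.0, -0.0, 0.12]
[-2.21, 1.4, 0.24, -0.0, -0.0, 0.12]
[-2.03, 1.65, 0.24, -0.0, -0.0, 0.12]
[-1.82, 1.89, 0.24, -0.0, -0.0, 0.12]
[-1.58, 2.09, 0.24, -0.0, -0.0, 0.12]
[-1.31, 2.27, 0.24, -0.0, -0.0, 0.12]
[-1.03, 2.41, 0.24, -0.0, -0.0, 0.12]
```

```bash
python3 -m pendant '[[[-2.5,-0.7,0.2,0,0,0.12,100],[-2.6,-0.4,0.2,0,0,0.12,100],[-2.6,-0.1,0.2,0,0,0.12,100],[-2.6,0.2,0.2,0,0,0.12,100],[-2.6,0.5,0.2,0,0,0.12,100]]]'
python3 -m pendant '[[[-2.5,0.8,0.2,0,0,0.12,100],[-2.4,1.1,0.2,0,0,0.12,100],[-2.2,1.4,0.2,0,0,0.12,100],[-2.0,1.7,0.2,0,0,0.12,100],[-1.8,1.9,0.2,0,0,0.12,100]]]'
python3 -m pendant '[[[-1.6,2.1,0.2,0,0,0.12,100],[-1.3,2.3,0.2,0,0,0.12,100],[-1.0,2.4,0.2,0,0,0.12,100],[0,0,0,0,0,0,100]]]'
python3 - <<'E'
from h import *
o=bot.get_obs();im=bot.camera("wrist");cv2.imwrite("pics/w1.png",im[:,:,::-1])
for d in bot.masks_of("wrist","mallet")[:2]:
    m=d["pixels"].astype(float);print(d["confidence"],m.sum(),d["extent"])
    print(fit("mallet","wrist",m,(.52,-.327,-1),.003,o))
print(o["wrist_force"])
E
```

```text
time: 1.97
ee_pos: [0.5136, -0.1256, 0.2207]
tcp_rot: [180.0, -0.1, 54.9]
wrist_force: [0.5, -0.1, 0.4]
opening: 0.0857
time: 2.38
ee_pos: [0.4722, -0.2567, 0.2104]
tcp_rot: [180.0, -0.1, 19.0]
wrist_force: [0.5, -0.4, 0.1]
opening: 0.0858
time: 2.72
ee_pos: [0.4446, -0.3388, 0.2035]
tcp_rot: [180.0, -0.1, -3.1]
wrist_force: [0.6, -0.1, 0.6]
opening: 0.0851
0.72 5679.0 [192.4, 63.0, 248.8, 264.3]
[np.float64(0.5215), np.float64(-0.3215), np.float64(2.12), np.float64(0.956)]
0.56 564.0 [0.0, 34.1, 11.5, 177.2]
[np.float64(0.52), np.float64(-0.327), np.float64(-1.0), np.float64(0.0)]
[ 0.64834662 -0.0865839   0.60248279]
```

View pics/w1.png

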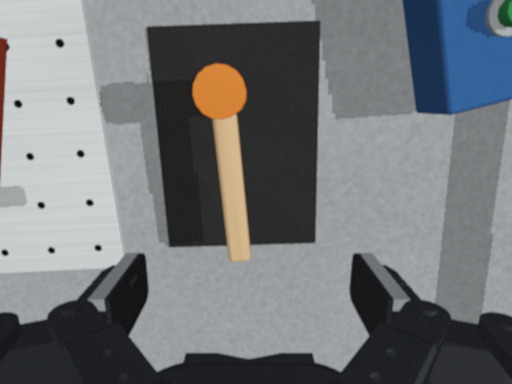

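The mallet sits upright in the mat's left part, head at (219,91) and handle end at (238,260). The fit gives (0.5215,-0.3215) with yaw 2.1°, and an IoU of 0.96. Planning the approach.

```bash
python3 - <<'E'
from h import *
P=plan((.4685,-.3235,.10),2.1);print();plan((.4685,-.3235,.029),2.1,P,3)
o=bot.get_obs()
print("mat",[onz("wrist",u,.003,o).round(3).tolist() for u in((149,28),(319,22),(315,242),(170,246))])
E
```

```text
[0.74, -0.46, 3.47, -0.0, -0.0, -0.03]
[0.75, -0.44, 3.47, -0.0, -0.0, -0.03]
[0.77, -0.42, 3.47, -0.0, -0.0, -0.03]

[0.0, -0.0, 2.37, 0.0, 0.0, -0.0]
[0.0, -0.0, 2.37, 0.0, 0.0, -0.0]
[0.0, -0.0, 2.37, 0.0, 0.0, -0.0]
mat [[0.584, -0.251, 0.003], [0.582, -0.408, 0.003], [0.365, -0.405, 0.003], [0.368, -0.247, 0.003]]
```

```bash
python3 -m pendant '[[[0.8,-0.5,3.4,0,0,-0.03,100],[0.8,-0.5,3.4,0,0,-0.03,100],[0.8,-0.4,3.4,0,0,-0.03,100],[0,0,0,0,0,0,100]]]'
python3 -c "
from h import *
plan((.4685,-.3235,.029),2.1,None,4)"
```

```text
time: 3.15
ee_pos: [0.473, -0.3206, 0.1023]
tcp_rot: [179.8, -0.5, 3.3]
wrist_force: [-0.4, 0.5, -0.8]
opening: 0.0854
[-0.13, 0.06, 1.83, 0.0, -0.0, 0.01]
[-0.13, 0.06, 1.83, 0.0, -0.0, 0.01]
[-0.12, 0.06, 1.83, 0.0, -0.0, 0.01]
[-0.12, 0.07, 1.83, 0.0, -0.0, 0.01]
```

```bash
python3 -m pendant '[[[-0.1,0.1,1.8,0,0,0,100],[-0.1,0.1,1.8,0,0,0,100],[-0.1,0,1.8,0,0,0,100],[-0.1,0,1.6,0,0,0,100]]]'
python3 -m pendant '[[[0,0,0,0,0,0,60],[0,0,0,0,0,0,20],[0,0,0,0,0,0,0],[0,0,0,0,0,0,0],[0,0,0,0,0,0,0]]]' 110
python3 -m pendant '[[[0,0,0,0,0,0,0],[0,0,0,0,0,0,0],[0,0,0,0,0,0,0],[0,0,0,0,0,0,0],[0,0,0,0,0,0,0]]]' 110
```

```text
time: 3.48
ee_pos: [0.4731, -0.3209, 0.0385]
tcp_rot: [179.6, -0.8, 3.8]
wrist_force: [0.6, 0.5, 0.9]
opening: 0.0857
time: 3.9
ee_pos: [0.4745, -0.3198, 0.0442]
tcp_rot: [179.5, -0.9, 4.0]
wrist_force: [-1.5, -4.2, -0.1]
opening: 0.0258
time: 4.32
ee_pos: [0.4747, -0.32, 0.0456]
tcp_rot: [179.5, -0.9, 4.0]
wrist_force: [-1.2, -0.9, -2.9]
opening: 0.0173
```

The grip is too high: TCP at 45 mm and opening 17 mm, so the pads have only the handle's top edge. I'll reopen, go lower and grip again.

```bash
python3 -m pendant '[[[0,0,0,0,0,0,60],[0,0,0,0,0,0,60],[0,0,0,0,0,0,60]]]'
python3 -m pendant '[[[-0.2,0.1,0.8,0,0.01,0.02,60],[-0.2,0.1,0.8,0,0.01,0.02,60],[0,0,0.2,0,0,0,60]]]'
python3 - <<'E'
from h import *
o=bot.get_obs();im=bot.camera("wrist");cv2.imwrite("pics/w2.png",im[:,:,::-1])
m=bot.masks_of("wrist","mallet")[0];print(m["confidence"],fit("mallet","wrist",m["pixels"].astype(float),(.5215,-.3215,2),.003,o))
m=bot.masks_of("side","mallet");bot.camera("side");m=bot.masks_of("side","mallet")[0];print(m["confidence"],fit("mallet","side",m["pixels"].astype(float),(.5215,-.3215,2),.003))
E
```

```text
time: 4.57
ee_pos: [0.4749, -0.3202, 0.0459]
tcp_rot: [179.5, -0.9, 4.0]
wrist_force: [-0.0, -0.2, 0.1]
opening: 0.0509
time: 4.82
ee_pos: [0.4721, -0.3232, 0.0274]
tcp_rot: [179.5, -2.3, 1.5]
wrist_force: [-0.3, 0.1, 0.4]
opening: 0.0514
0.87 [np.float64(0.5195), np.float64(-0.3178), np.float64(3.75), np.float64(0.914)]
0.78 [np.float64(0.5212), np.float64(-0.315), np.float64(4.87), np.float64(0.503)]
```

View pics/w2.png

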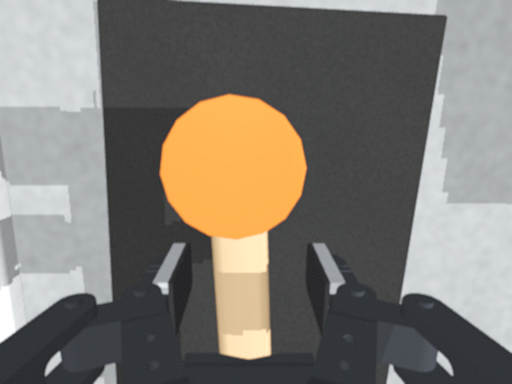

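The mallet is still upright, head at (233,167) and handle between the fingers at (243,300). It shifted about 4 mm. I'll correct the pose and grip.

```bash
python3 -c "
from h import *
plan((.4665,-.3213,.0255),3.7,None,3)"
```

```text
[-0.22, -0.08, 0.11, 0.0, -0.01, -0.01]
[-0.22, -0.08, 0.11, 0.0, -0.01, -0.01]
[-0.22, -0.08, 0.12, 0.0, -0.01, -0.01]
```

```bash
python3 -m pendant '[[[-0.2,-0.1,0.1,0,-0.013,-0.015,60],[-0.2,-0.1,0.1,0,-0.013,-0.013,60],[-0.2,-0.1,0.1,0,-0.013,-0.01,60],[0,0,0,0,0,0,0],[0,0,0,0,0,0,0]]]' 110
python3 -m pendant '[[[0,0,0,0,0,0,0],[0,0,0,0,0,0,0],[0,0,0,0,0,0,0],[0,0,0,0,0,0,0]]]' 110
```

```text
time: 5.48
ee_pos: [0.4671, -0.3205, 0.0265]
tcp_rot: [179.3, 0.1, 4.1]
wrist_force: [-0.5, 0.6, -0.4]
opening: 0.0279
time: 5.82
ee_pos: [0.4673, -0.3205, 0.0267]
tcp_rot: [179.3, 0.1, 4.1]
wrist_force: [0.1, -0.1, -0.9]
opening: 0.0183
```

```bash
python3 -m pendant '[[[0,0,-1.5,0,0,0,0],[0,0,-2.5,0,0,0,0],[0,0,-3,0,0,0,0],[0,0,-3,0,0,0,0],[0,0,0,0,0,0,0]]]'
python3 -c "
from h import *
plan((.472,-.0464,.115),-16.5,None,9)"
```

```text
time: 6.23
ee_pos: [0.4642, -0.3175, 0.1251]
tcp_rot: [179.7, 0.6, 4.0]
wrist_force: [0.6, -0.4, -1.8]
opening: 0.0186
[0.3, -3.0, 0.09, 0.0, 0.0, 0.04]
[0.18, -3.01, 0.09, 0.0, 0.0, 0.04]
[0.06, -3.01, 0.1, 0.0, 0.0, 0.04]
[-0.06, -3.01, 0.1, 0.0, 0.0, 0.04]
[-0.18, -3.01, 0.1, 0.0, 0.0, 0.04]
[-0.3, -3.0, 0.1, 0.0, 0.0, 0.04]
[-0.42, -2.98, 0.11, 0.0, 0.0, 0.04]
[-0.54, -2.97, 0.11, 0.0, 0.0, 0.04]
[-0.66, -2.94, 0.11, 0.0, 0.0, 0.04]
```

```bash
python3 -m pendant '[[[0.3,-2,0.1,0,0,0.04,0],[0.2,-3,0.1,0,0,0.04,0],[0.1,-3,0.1,0,0,0.04,0],[-0.1,-3,0.1,0,0,0.04,0],[-0.2,-3,0.1,0,0,0.04,0]]]'
python3 -m pendant '[[[-0.3,-3,0.1,0,0,0.04,0],[-0.4,-3,0.1,0,0,0.04,0],[-0.5,-2.5,0.1,0,0,0.04,0],[-0.6,-1.5,0.1,0,0,0.03,0],[0,0,0,0,0,0,0]]]'
python3 - <<'E'
from h import *
o=bot.get_obs();print(o["ee_pos"],o["wrist_force"],o["torque"]);im=bot.camera("wrist");cv2.imwrite("pics/w3.png",im[:,:,::-1])
face=o["ee_pos"][2]-.0237
m=bot.masks_of("wrist","mallet")[0];print(m["confidence"],face,fit("mallet","wrist",m["pixels"].astype(float),(.51,-.065,-16),face,o))
bot.camera("side")
m=bot.masks_of("side","mallet")[0];print(m["confidence"],fit("mallet","side",m["pixels"].astype(float),(.51,-.065,-16),face))
plan((.472,-.0464,.085),-16.5,None,3)
E
```

```text
time: 6.65
ee_pos: [0.469, -0.178, 0.1163]
tcp_rot: [179.5, 0.6, -8.4]
wrist_force: [1.4, 0.0, -3.1]
opening: 0.0189
time: 7.07
ee_pos: [0.4581, -0.1051, 0.1067]
tcp_rot: [-178.8, 0.9, -13.6]
wrist_force: [0.2, -0.7, -3.0]
opening: 0.0187
[ 0.45811648 -0.10508958  0.10672983] [ 0.15483042 -0.72017141 -3.02274448] [-0.08031879  0.13116401  0.0433102 ]
0.98 0.08302983242182355 [np.float64(0.5101), np.float64(-0.1201), np.float64(-14.52), np.float64(0.903)]
0.72 [np.float64(0.5109), np.float64(-0.1178), np.float64(-13.09), np.float64(0.727)]
[-0.06, -2.02, 0.79, -0.01, 0.0, 0.02]
[-0.09, -2.03, 0.78, -0.01, 0.0, 0.02]
[-0.13, -2.03, 0.76, -0.01, 0.0, 0.02]
```

View pics/w3.png

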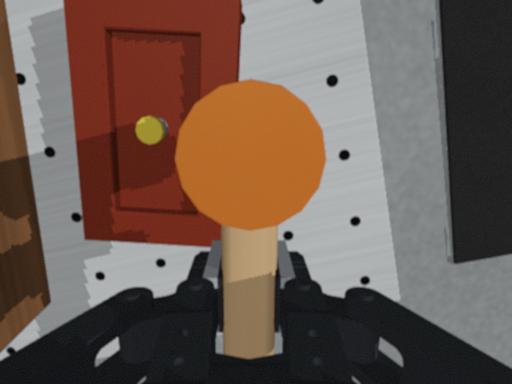

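The head is at (250,154), level in the grip, and the pin at (150,130). The arm stopped short of the pin. Computing the remaining offset from this view.

```bash
python3 - <<'E'
from h import *
o=bot.get_obs()
for z in(.051,.056):print(onz("wrist",(150,130),z,o).round(4))
plan((.522-.0512,-.0605+.0174,.100),-16.3,None,3)
E
```

```text
[ 0.5237 -0.0632  0.051 ]
[ 0.5237 -0.0648  0.056 ]
[-0.13, -2.13, 0.3, -0.01, 0.0, 0.02]
[-0.16, -2.13, 0.28, -0.01, 0.0, 0.02]
[-0.2, -2.13, 0.27, -0.01, 0.0, 0.02]
```

```bash
python3 -m pendant '[[[-0.2,-2,0.2,-0.01,0,0.02,0],[-0.2,-2,0.2,-0.01,0,0.02,0],[-0.2,-1.6,0.2,-0.01,0,0.01,0],[0,0,0,0,0,0,0],[0,0,0,0,0,0,0]]]'
python3 - <<'E'
from h import *
o=bot.get_obs()
im=bot.camera("wrist");face=o["ee_pos"][2]-.0237
m=bot.masks_of("wrist","mallet")[0];print(face,fit("mallet","wrist",m["pixels"].astype(float),(.52,-.06,-16),face,o))
plan((.4716,-.0448,.090),-16.3,None,2)
E
```

```text
time: 7.68
ee_pos: [0.4557, -0.0984, 0.1023]
tcp_rot: [-178.5, 0.9, -13.1]
wrist_force: [-0.0, 0.2, -3.2]
opening: 0.0186
0.07864477876012235 [np.float64(0.5076), np.float64(-0.1133), np.float64(-14.01), np.float64(0.905)]
[0.18, -2.77, 0.69, -0.01, 0.01, 0.03]
[0.09, -2.79, 0.66, -0.01, 0.01, 0.03]
```

```bash
python3 -c "
from h import *
o=bot.get_obs();print(o['q'].round(1),o['qd'].round(1),o['wrist_force'].round(1),o['joint_efforts'].round(1))"
```

```text
[-13.1  -6.2 -15.3  81.8   1.5 180. ] [ 0.   0.   0.2 -0.  -0.  -0.1] [-0.7 -0.6 -2.9] [  0.  -41.5  48.4   0.    0.1  -0. ]
```

```bash
python3 -m pendant '[[[0.2,-2.0,0,-0.01,0.01,0.03,0]]]'; python3 -c "
from h import *
o=bot.get_obs();print(o['q'].round(1),o['qd'].round(1))"
```

```text
time: 7.87
ee_pos: [0.4575, -0.0989, 0.1028]
tcp_rot: [-178.2, 0.4, -13.3]
wrist_force: [0.2, -0.1, -3.5]
opening: 0.0187
[-13.3  -6.5 -15.5  81.4   1.8 180. ] [-2.6 -3.8 -2.6 -6.2  4.  -0. ]
```

Joint 6 has hit its 180° limit. The mallet face is round, so I'll approach at yaw 0 instead.

```bash
python3 -c "
from h import *
plan((.4689,-.0595,.100),1,None,4)"
```

```text
[0.05, -1.02, 0.1, -0.01, 0.0, -0.06]
[0.11, -1.02, 0.09, -0.01, 0.0, -0.06]
[0.18, -1.01, 0.09, -0.01, 0.0, -0.06]
[0.24, -1.0, 0.08, -0.01, 0.0, -0.06]
```

```bash
python3 -m pendant '[[[0,-0.4,0,-0.01,0,-0.08,0],[0.1,-1.2,0,-0.01,0,-0.06,0],[0.2,-1.2,0,-0.01,0,-0.06,0],[0.2,-1,0,-0.01,0,-0.04,0],[0,0,0,0,0,0,0]]]'
python3 -m pendant '[[[0,0,0,0,0,0,0]]]'
python3 - <<'E'
from h import *
o=bot.get_obs()
im=bot.camera("wrist");face=o["ee_pos"][2]-.0237
m=bot.masks_of("wrist","mallet")[0];p=fit("mallet","wrist",m["pixels"].astype(float),(.52,-.06,0),face,o);print(face,p)
bot.camera("side");m=bot.masks_of("side","mallet")[0];print(fit("mallet","side",m["pixels"].astype(float),(.52,-.06,0),face))
print(o["q"].round(1))
e=o["ee_pos"];plan((e[0]+.5228-p[0],e[1]-.0622-p[1],.085),o["tcp_rot"][2],None,2)
E
```

```text
time: 8.28
ee_pos: [0.468, -0.0615, 0.1042]
tcp_rot: [179.5, -0.1, 0.9]
wrist_force: [0.2, -0.6, -3.9]
opening: 0.0188
time: 8.37
ee_pos: [0.4681, -0.0613, 0.1042]
tcp_rot: [179.5, -0.1, 0.9]
wrist_force: [-0.8, -0.4, -2.4]
opening: 0.0189
0.08052736336404427 [np.float64(0.5213), np.float64(-0.0611), np.float64(0.58), np.float64(0.915)]
[np.float64(0.5238), np.float64(-0.0572), np.float64(2.06), np.float64(0.645)]
[ -7.2  -6.5 -15.3  81.   -0.5 171.9]
[0.08, 0.01, 0.96, 0.0, -0.0, -0.0]
[0.08, 0.02, 0.96, 0.0, -0.0, -0.0]
```

```bash
python3 -m pendant '[[[0.1,0.1,0.8,0,0,0,0],[0.1,0,0.8,0,0,0,0],[0,0,0.7,0,0,0,0],[0,0,0,0,0,0,0]]]'
python3 -m pendant '[[[0,0,0.5,0,0,0,0],[0,0,0.5,0,0,0,0]]]'
python3 -m pendant '[[[0,0,0.5,0,0,0,0],[0,0,0.4,0,0,0,0]]]'
```

```text
time: 8.9
ee_pos: [0.47, -0.0647, 0.0787]
tcp_rot: [179.5, -0.1, 0.6]
wrist_force: [0.4, -0.5, -4.4]
opening: 0.0187
time: 9.07
ee_pos: [0.4703, -0.0649, 0.0684]
tcp_rot: [179.5, -0.2, 0.6]
wrist_force: [-2.2, 1.7, 2.4]
opening: 0.0189
time: 9.23
ee_pos: [0.4703, -0.0649, 0.0591]
tcp_rot: [179.5, -0.2, 0.6]
wrist_force: [-2.7, 0.7, 3.8]
opening: 0.0183
```

```bash
for i in 1; do python3 -m pendant '[[[0,0,0.25,0,0,0,0]]]'; done
python3 -m pendant '[[[0,0,0.2,0,0,0,0]]]'
python3 -m pendant '[[[0,0,0.2,0,0,0,0]]]'
```

```text
time: 9.32
ee_pos: [0.4702, -0.0649, 0.0563]
tcp_rot: [179.5, -0.2, 0.6]
wrist_force: [-1.9, 0.2, 2.5]
opening: 0.0182
time: 9.4
ee_pos: [0.4699, -0.065, 0.055]
tcp_rot: [179.5, -0.2, 0.6]
wrist_force: [-17.1, 0.8, 29.3]
opening: 0.0184
time: 9.48
ee_pos: [0.4699, -0.065, 0.055]
tcp_rot: [179.5, -0.2, 0.6]
wrist_force: [-17.0, 2.4, 29.5]
opening: 0.0187
```

The face has bottomed out: 29 N at face height ≈ 0.031. Lifting clear and checking the pin.

```bash
python3 -m pendant '[[[0,0,-1.5,0,0,0,0],[0,0,-2.5,0,0,0,0],[0,0,-2.5,0,0,0,0],[0,0,-1.5,0,0,0,0]]]'
python3 -c "
from h import *
plan((.464,-.17,.14),4,None,4)"
```

```text
time: 9.82
ee_pos: [0.4671, -0.0641, 0.1332]
tcp_rot: [179.5, 0.2, 0.6]
wrist_force: [0.7, -0.5, -2.6]
opening: 0.0186
[-0.11, 2.65, -0.15, 0.0, 0.0, -0.01]
[-0.15, 2.64, -0.15, 0.0, 0.0, -0.01]
[-0.19, 2.64, -0.16, 0.0, 0.0, -0.01]
[-0.22, 2.64, -0.16, 0.0, 0.0, -0.01]
```

```bash
python3 -m pendant '[[[-0.1,2.6,-0.2,0,0,-0.02,0],[-0.1,2.6,-0.2,0,0,-0.02,0],[-0.2,2.6,-0.1,0,0,-0.02,0],[0,0,0,0,0,0,0]]]'
python3 - <<'E'
from h import *
o=bot.get_obs();im=bot.camera("wrist")
m=bot.masks_of("wrist","mallet")[0];f=o["ee_pos"][2]-.0237;print(f,fit("mallet","wrist",m["pixels"].astype(float),(.515,-.15,2),f,o))
d=bot.mark_of("wrist","pin");print([(x["uv"],x["confidence"]) for x in d][:2])
s=bot.camera("scene")
d2=bot.mark_of("scene","pin");print([(x["uv"],x["confidence"]) for x in d2][:2])
g=s[180:250,210:300];w=im[:,:260]
c=np.hstack([cv2.resize(w,(400,590)),cv2.resize(g,(390,590),interpolation=2)])
cv2.imwrite("pics/w4.png",c[:,:,::-1])
plan((.4673,-.3205,.14),4.1,None,6)
E
```

```text
time: 10.15
ee_pos: [0.4681, -0.1443, 0.1425]
tcp_rot: [179.4, -0.2, 4.5]
wrist_force: [0.0, 0.5, -4.3]
opening: 0.0186
0.11879707237214351 [np.float64(0.5209), np.float64(-0.1405), np.float64(4.2), np.float64(0.921)]
[([138.7, 112.5], 0.68)]
[([253.6, 213.8], 0.34), ([337.9, 175.0], 0.27)]
[-0.25, 2.99, 0.06, 0.0, -0.0, 0.0]
[-0.24, 2.99, 0.06, 0.0, -0.0, 0.0]
[-0.24, 2.99, 0.05, 0.0, -0.0, 0.0]
[-0.23, 2.99, 0.05, 0.0, -0.0, 0.0]
[-0.23, 2.99, 0.04, 0.0, -0.0, 0.0]
[-0.23, 2.99, 0.04, 0.0, -0.0, 0.0]
```

View pics/w4.png

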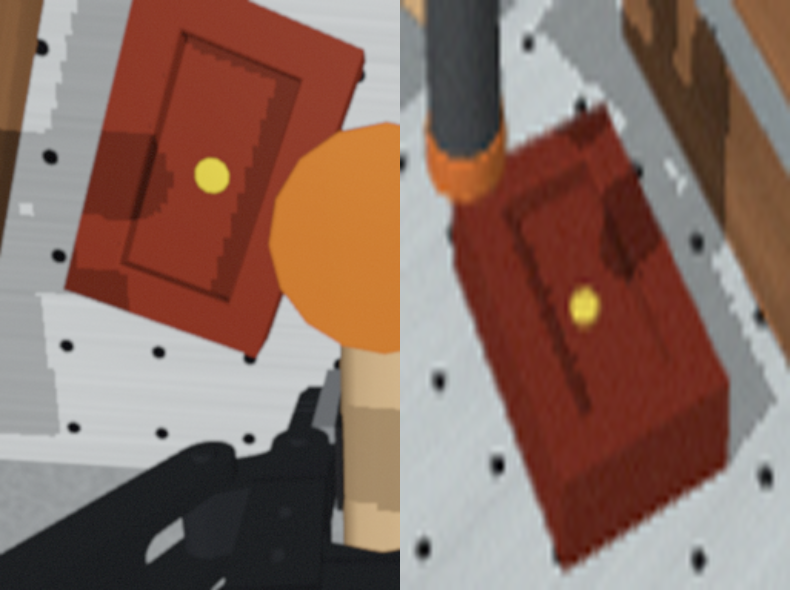

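The pin is flush with the pocket floor in both views: the crop shows the cap at (211,175), with no shaft or shadow step. Returning the mallet.

```bash
python3 -m pendant '[[[-0.2,3,0.1,0,0,0,0],[-0.2,3,0.1,0,0,0,0],[-0.2,3,0.1,0,0,0,0],[-0.2,3,0.1,0,0,0,0],[-0.2,3,0.1,0,0,0,0]]]'
python3 -m pendant '[[[-0.2,1.5,1,0,0,0,0],[0,0.3,2,0,0,0,0],[0,0,2,0,0,0,0],[0,0,0,0,0,0,0]]]'
python3 - <<'E'
from h import *
o=bot.get_obs();im=bot.camera("side")
f=o["ee_pos"][2]-.0237
m=bot.masks_of("side","mallet")[0];print(f,fit("mallet","side",m["pixels"].astype(float),(.52,-.32,2),f))
plan((.4673,-.3205,.031),4.1,None,4)
E
```

```text
time: 10.82
ee_pos: [0.4721, -0.2867, 0.1379]
tcp_rot: [179.6, -0.2, 5.4]
wrist_force: [0.9, -0.8, -3.5]
opening: 0.0186
time: 11.15
ee_pos: [0.4732, -0.3093, 0.0857]
tcp_rot: [179.5, -0.2, 5.3]
wrist_force: [-0.5, 0.9, -4.5]
opening: 0.0189
0.061993985882080355 [np.float64(0.5267), np.float64(-0.3062), np.float64(3.15), np.float64(0.564)]
[-0.21, 0.24, 1.46, 0.0, -0.0, 0.01]
[-0.2, 0.25, 1.46, 0.0, -0.0, 0.01]
[-0.2, 0.25, 1.46, 0.0, -0.0, 0.01]
[-0.2, 0.26, 1.46, 0.0, -0.0, 0.01]
```

```bash
python3 -m pendant '[[[-0.2,0.3,1.5,0,0,0.01,0],[-0.2,0.3,1.5,0,0,0.01,0],[-0.2,0.2,1.2,0,0,0,0],[-0.1,0.1,0.6,0,0,0,0],[0,0,0,0,0,0,0]]]'
python3 -m pendant '[[[0,0,0.3,0,0,0,0]]]'
python3 -m pendant '[[[0,0,0.2,0,0,0,0]]]'
```

```text
time: 11.67
ee_pos: [0.4725, -0.3185, 0.0474]
tcp_rot: [179.1, -0.8, 4.4]
wrist_force: [-0.1, 0.3, -3.5]
opening: 0.0184
time: 11.75
ee_pos: [0.4732, -0.3185, 0.0456]
tcp_rot: [179.0, -0.9, 4.5]
wrist_force: [0.2, 0.5, -2.5]
opening: 0.0183
time: 11.83
ee_pos: [0.4735, -0.3185, 0.044]
tcp_rot: [179.0, -0.9, 4.5]
wrist_force: [-1.1, -0.2, -3.3]
opening: 0.0187
```

```bash
python3 -m pendant '[[[-0.1,0,0.6,0,0.013,0,0],[-0.1,0,0.6,0,0,0,0],[0,0,0.3,0,0,0,0]]]'
python3 -m pendant '[[[0,0,0.2,0,0,0,0]]]'
python3 -c "
from h import *
print(bot.get_obs()['q'].round(1))"
```

```text
time: 12.08
ee_pos: [0.4729, -0.3191, 0.0297]
tcp_rot: [178.9, -1.9, 4.6]
wrist_force: [0.1, 0.2, -2.3]
opening: 0.0186
time: 12.17
ee_pos: [0.4727, -0.3191, 0.0272]
tcp_rot: [178.9, -1.9, 4.6]
wrist_force: [-0.6, -0.0, -2.9]
opening: 0.0184
[-34.2   6.6 -10.8  70.4   0.3 141.3]
```

```bash
python3 -m pendant '[[[0,0,0,0.015,-0.03,0,0],[0,0,0,0,0,0,0]]]'
python3 -m pendant '[[[0,0,0.2,0,0,0,0]]]'
python3 -m pendant '[[[0,0,0.15,0,0,0,0]]]'
```

```text
time: 12.33
ee_pos: [0.4721, -0.3189, 0.0266]
tcp_rot: [179.8, -0.1, 4.5]
wrist_force: [-0.4, -0.5, -0.5]
opening: 0.0188
time: 12.42
ee_pos: [0.472, -0.3192, 0.0261]
tcp_rot: [179.8, -0.1, 4.5]
wrist_force: [-15.3, 6.3, 30.8]
opening: 0.0184
time: 12.5
ee_pos: [0.4723, -0.3193, 0.0264]
tcp_rot: [179.7, -0.2, 4.5]
wrist_force: [-5.4, 4.3, 10.2]
opening: 0.0182
```

On the mat. Releasing gently, then rising.

```bash
python3 -m pendant '[[[0,0,-0.05,0,0,0,35],[0,0,0,0,0,0,60],[0,0,0,0,0,0,80],[0,0,0,0,0,0,80]]]'
python3 -m pendant '[[[0,0,-1.5,0,0,0,80],[0,0,-3,0,0,0,80],[0,0,-3,0,0,0,80],[0,0,-3,0,0,0,100],[0,0,-3,0,0,0,100]]]'
python3 - <<'E'
from h import *
o=bot.get_obs();im=bot.camera("wrist")
m=bot.masks_of("wrist","mallet")[0];print(m["confidence"],fit("mallet","wrist",m["pixels"].astype(float),(.525,-.316,4),.003,o))
bot.camera("scene");m=bot.masks_of("scene","mallet")[0];print(m["confidence"],fit("mallet","scene",m["pixels"].astype(float),(.525,-.316,4),.003))
print(o["q"].round(1));plan((.60,.15,.235),90)
E
```

```text
time: 12.83
ee_pos: [0.4736, -0.3202, 0.029]
tcp_rot: [179.5, -0.5, 4.5]
wrist_force: [-0.1, 0.4, 0.6]
opening: 0.0653
time: 13.25
ee_pos: [0.4692, -0.317, 0.1602]
tcp_rot: [180.0, 0.0, 4.5]
wrist_force: [0.5, -0.3, 1.1]
opening: 0.0852
0.61 [np.float64(0.525), np.float64(-0.316), np.float64(4.0), np.float64(0.0)]
0.6 [np.float64(0.5248), np.float64(-0.3141), np.float64(3.78), np.float64(0.925)]
[-34.    6.3   3.7  87.3  -0.  141.5]
[1.28, -3.5, -0.58, 0.0, 0.0, -0.11]
[1.67, -3.34, -0.58, 0.0, 0.0, -0.11]
[2.05, -3.12, -0.58, 0.0, 0.0, -0.11]
[2.39, -2.87, -0.58, 0.0, 0.0, -0.11]
[2.7, -2.57, -0.58, 0.0, 0.0, -0.11]
[2.98, -2.25, -0.58, 0.0, 0.0, -0.11]
[3.22, -1.89, -0.58, 0.0, 0.0, -0.11]
[3.41, -1.51, -0.58, 0.0, 0.0, -0.11]
[3.56, -1.11, -0.58, 0.0, 0.0, -0.11]
[3.67, -0.7, -0.58, 0.0, 0.0, -0.11]
[3.72, -0.27, -0.58, 0.0, 0.0, -0.11]
[3.73, 0.16, -0.58, 0.0, 0.0, -0.11]
[3.69, 0.58, -0.58, 0.0, 0.0, -0.11]
```

The mallet is standing: the scene fit is (0.525,-0.314) on the mat, with an IoU of 0.93. Estimating the housing yaw from the fixed cameras before travelling.

```bash
python3 - <<'E'
from h import *
bot.camera("side")
for c in("scene","side"):
  for d in bot.masks_of(c,"housing")[:2]:
    m=d["pixels"].astype(float);print(c,d["confidence"],np.round(d["extent"]))
    print([fit("housing",c,m,(.645,.289,y),0) for y in(0,60,120)])
E
```

```text
scene 0.93 [363. 171. 392. 201.]
[[np.float64(0.6354), np.float64(0.2948), np.float64(103.57), np.float64(0.947)], [np.float64(0.6354), np.float64(0.2948), np.float64(103.53), np.float64(0.947)], [np.float64(0.6354), np.float64(0.2947), np.float64(103.46), np.float64(0.947)]]
side 0.66 [222. 131. 248. 158.]
[[np.float64(0.6374), np.float64(0.2952), np.float64(-80.64), np.float64(0.905)], [np.float64(0.637), np.float64(0.2942), np.float64(98.38), np.float64(0.907)], [np.float64(0.6375), np.float64(0.295), np.float64(99.82), np.float64(0.907)]]
```

```bash
python3 -c "
from h import *
plan((.635,.245,.2),102,None,15)"
```

```text
[1.4, -3.65, -0.28, -0.0, 0.0, -0.11]
[1.8, -3.47, -0.28, -0.0, 0.0, -0.11]
[2.18, -3.24, -0.28, -0.0, 0.0, -0.11]
[2.54, -2.97, -0.28, -0.0, 0.0, -0.11]
[2.86, -2.67, -0.28, -0.0, 0.0, -0.11]
[3.14, -2.32, -0.28, -0.0, 0.0, -0.11]
[3.38, -1.95, -0.28, -0.0, 0.0, -0.11]
[3.58, -1.56, -0.28, -0.0, 0.0, -0.11]
[3.73, -1.14, -0.28, -0.0, 0.0, -0.11]
[3.84, -0.71, -0.28, -0.0, 0.0, -0.11]
[3.9, -0.27, -0.28, -0.0, 0.0, -0.11]
[3.9, 0.17, -0.28, -0.0, 0.0, -0.11]
[3.86, 0.61, -0.28, -0.0, 0.0, -0.11]
[3.76, 1.04, -0.28, -0.0, 0.0, -0.11]
[3.62, 1.46, -0.28, -0.0, 0.0, -0.11]
```

```bash
python3 -m pendant '[[[1.4,-3.6,-0.6,0,0,-0.11,100],[1.8,-3.5,-0.6,0,0,-0.11,100],[2.2,-3.2,-0.6,0,0,-0.11,100],[2.5,-3,-0.6,0,0,-0.11,100],[2.9,-2.7,-0.5,0,0,-0.11,100]]]'
python3 -m pendant '[[[3.1,-2.3,-0.5,0,0,-0.11,100],[3.4,-2,-0.3,0,0,-0.11,100],[3.6,-1.6,-0.2,0,0,-0.11,100],[3.7,-1.1,-0.2,0,0,-0.11,100],[3.8,-0.7,-0.2,0,0,-0.11,100]]]'
python3 -c "
from h import *
plan((.635,.245,.2),102,None,6)"
```

```text
time: 14.02
ee_pos: [0.5222, -0.129, 0.1786]
tcp_rot: [-179.4, 0.5, 36.4]
wrist_force: [0.6, -0.4, 0.0]
opening: 0.0854
time: 14.43
ee_pos: [0.5774, 0.0672, 0.1878]
tcp_rot: [-178.8, 0.2, 69.5]
wrist_force: [0.8, -0.2, -0.1]
opening: 0.0854
[3.11, -0.14, -0.21, -0.0, -0.0, -0.09]
[3.11, 0.15, -0.21, -0.0, -0.0, -0.09]
[3.08, 0.45, -0.21, -0.0, -0.0, -0.09]
[3.03, 0.74, -0.21, -0.0, -0.0, -0.09]
[2.94, 1.02, -0.21, -0.0, -0.0, -0.09]
[2.83, 1.29, -0.21, -0.0, -0.0, -0.09]
```

```bash
python3 -m pendant '[[[3.1,-0.1,-0.2,0,0,-0.1,100],[3.1,0.2,-0.2,0,0,-0.1,100],[3,0.4,-0.2,0,0,-0.1,100],[3,0.7,-0.2,0,0,-0.1,100]]]'
python3 -m pendant '[[[2.5,1,-0.1,0,0,-0.09,100],[1.5,1,0,0,0,-0.05,100],[0,0,0,0,0,0,100]]]'
python3 - <<'E'
from h import *
o=bot.get_obs();im=bot.camera("wrist");cv2.imwrite("pics/w5.png",im[:,:,::-1])
for d in bot.masks_of("wrist","housing")[:2]:
    m=d["pixels"].astype(float);print(d["confidence"],m.sum(),d["extent"],fit("housing","wrist",m,(.636,.295,102),0,o))
E
```

```text
time: 14.77
ee_pos: [0.6127, 0.1934, 0.1895]
tcp_rot: [-178.4, -0.2, 93.8]
wrist_force: [0.3, -1.2, -1.0]
opening: 0.0855
time: 15.02
ee_pos: [0.6281, 0.2433, 0.1844]
tcp_rot: [-178.1, -0.5, 103.0]
wrist_force: [0.4, 0.3, -0.1]
opening: 0.0856
0.84 5620.0 [251.5, 74.0, 302.2, 184.6] [np.float64(0.6364), np.float64(0.291), np.float64(103.43), np.float64(0.97)]
```

View pics/w5.png

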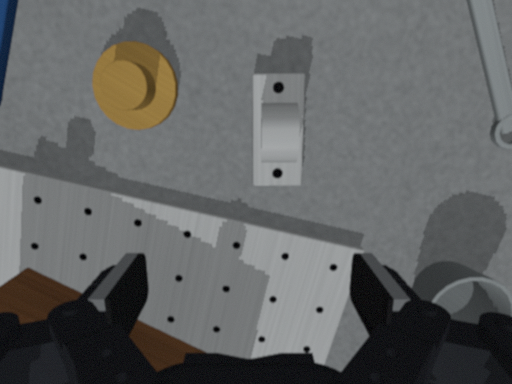

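The view shows the bare housing at (277,130), clear of the hub (135,85) and the cup (475,300). The fit is (0.636,0.291), yaw 103.4°, IoU 0.97. Descending.

```bash
python3 -c "
from h import *
plan((.6364,.292,.095),103.4,None,4)"
```

```text
[1.18, 0.58, 2.24, -0.01, -0.0, -0.0]
[1.19, 0.56, 2.24, -0.01, -0.0, -0.0]
[1.19, 0.55, 2.24, -0.01, -0.0, -0.0]
[1.19, 0.53, 2.24, -0.01, -0.0, -0.0]
```

```bash
python3 -m pendant '[[[1.2,0.6,2.2,-0.01,0,0,100],[1.2,0.6,2.2,-0.01,0,0,100],[1.2,0.5,2,-0.01,0,0,100],[1.2,0.5,1.6,-0.01,0,0,100],[0,0,0,0,0,0,100]]]'
python3 -c "
from h import *
plan((.6364,.292,.024),103.4,None,5)"
```

```text
time: 15.53
ee_pos: [0.6369, 0.2871, 0.1018]
tcp_rot: [179.6, -0.3, 101.8]
wrist_force: [-0.1, -0.3, -0.5]
opening: 0.0855
[0.09, -0.0, 1.56, 0.0, -0.0, -0.01]
[0.09, 0.0, 1.56, 0.0, -0.0, -0.01]
[0.09, 0.0, 1.56, 0.0, -0.0, -0.01]
[0.09, 0.01, 1.56, 0.0, -0.0, -0.01]
[0.1, 0.01, 1.56, 0.0, -0.0, -0.01]
```

```bash
python3 -m pendant '[[[0.1,0,1.5,0,0,-0.01,100],[0.1,0,1.5,0,0,-0.01,100],[0.1,0,1.5,0,0,-0.01,100],[0.1,0,1.3,0,0,0,100]]]'
python3 -c "
from h import *
plan((.6364,.292,.024),103.4,None,2)"
```

```text
time: 15.87
ee_pos: [0.6368, 0.2859, 0.0469]
tcp_rot: [179.4, -0.3, 103.2]
wrist_force: [0.2, -0.7, -0.7]
opening: 0.0851
[0.3, 0.04, 1.14, 0.0, -0.0, -0.0]
[0.3, 0.04, 1.14, 0.0, -0.0, -0.0]
```

```bash
python3 -m pendant '[[[0.3,0,1.1,0.005,0,0,100],[0.3,0,1.0,0.005,0,0,100],[0.1,0,0.3,0,0,0,100]]]'
python3 -c "
from h import *
plan((.6364,.292,.024),103.4,None,2)"
```

```text
time: 16.12
ee_pos: [0.6348, 0.2899, 0.0207]
tcp_rot: [-179.8, -0.3, 102.9]
wrist_force: [0.5, 0.0, -0.1]
opening: 0.0855
[0.08, 0.1, -0.16, -0.0, -0.0, -0.0]
[0.08, 0.1, -0.16, -0.0, -0.0, -0.0]
```

```bash
python3 -m pendant '[[[0.1,0.1,-0.1,0,0,0,50],[0,0,-0.1,0,0,0,40],[0,0,0,0,0,0,20],[0,0,0,0,0,0,0],[0,0,0,0,0,0,0]]]' 100
python3 -m pendant '[[[0,0,0,0,0,0,0],[0,0,0,0,0,0,0],[0,0,0,0,0,0,0],[0,0,0,0,0,0,0]]]'
```

```text
time: 16.53
ee_pos: [0.6366, 0.2916, 0.0248]
tcp_rot: [-179.9, -0.3, 102.8]
wrist_force: [1.3, 1.6, -1.0]
opening: 0.0285
time: 16.87
ee_pos: [0.6366, 0.2916, 0.0253]
tcp_rot: [-180.0, -0.3, 102.8]
wrist_force: [-0.1, 0.3, -2.6]
opening: 0.0285
```

Gripped: opening 28.5 mm, the same −1.5 mm offset as on the handle. Lifting well above the knobs (132 mm).

```bash
python3 -m pendant '[[[0,0,-1.5,0,0,0,0],[0,0,-3,0,0,0,0],[0,0,-3.8,0,0,0,0],[0,0,-3.8,0,0,0,0],[0,0,-3.5,0,0,0,0]]]'
python3 -m pendant '[[[0,0,-1.5,0,0,0,0],[0,0,0,0,0,0,0]]]'
python3 -c "
from h import *
plan((.57,.10,.20),150,None,9)"
```

```text
time: 17.28
ee_pos: [0.632, 0.2888, 0.1729]
tcp_rot: [-178.7, -0.0, 102.8]
wrist_force: [0.5, 0.9, -1.8]
opening: 0.029
time: 17.45
ee_pos: [0.6339, 0.2895, 0.1971]
tcp_rot: [-179.3, -0.1, 102.8]
wrist_force: [0.6, 0.5, -1.9]
opening: 0.0279
[-1.9, -1.16, -0.02, -0.0, -0.0, -0.09]
[-1.78, -1.33, -0.02, -0.0, -0.0, -0.09]
[-1.65, -1.49, -0.02, -0.0, -0.0, -0.09]
[-1.51, -1.63, -0.02, -0.0, -0.0, -0.09]
[-1.35, -1.76, -0.02, -0.0, -0.0, -0.09]
[-1.19, -1.88, -0.03, -0.0, -0.0, -0.09]
[-1.01, -1.98, -0.03, -0.0, -0.0, -0.09]
[-0.83, -2.06, -0.03, -0.0, -0.0, -0.09]
[-0.63, -2.13, -0.03, -0.0, -0.0, -0.09]
```

```bash
python3 -m pendant '[[[-1.9,-1.2,-0.4,0,0,-0.09,0],[-1.8,-1.3,-0.4,0,0,-0.09,0],[-1.6,-1.5,-0.3,0,0,-0.09,0],[-1.5,-1.6,-0.3,0,0,-0.09,0],[-1.4,-1.8,-0.2,0,0,-0.09,0]]]'
python3 -m pendant '[[[-1.2,-1.9,-0.2,0,0,-0.09,0],[-1,-2,-0.2,0,0,-0.09,0],[-0.8,-2,-0.2,0,0,-0.09,0],[-0.6,-1.5,-0.2,0,0,-0.09,0],[0,0,0,0,0,0,0]]]'
python3 - <<'E'
from h import *
o=bot.get_obs();im=bot.camera("wrist");cv2.imwrite("pics/w6.png",im[:,:,::-1]);print(o["q"].round(1))
for d in bot.masks_of("wrist","nest")[:1]:
    m=d["pixels"].astype(float);print(d["confidence"],m.sum(),d["extent"],fit("nest","wrist",m,(.522,-.062,-16),.012,o))
for d in bot.masks_of("wrist","housing")[:2]: print(d["confidence"],d["extent"])
bot.camera("side")
d=bot.masks_of("side","nest")[0];print(fit("nest","side",d["pixels"].astype(float),(.522,-.062,-16),.012))
plan((.5235,-.0625,.19),163.7,None,6)
E
```

```text
time: 17.87
ee_pos: [0.5973, 0.1847, 0.206]
tcp_rot: [-179.2, -0.6, 129.8]
wrist_force: [0.6, -0.7, -2.5]
opening: 0.0288
time: 18.28
ee_pos: [0.569, 0.0985, 0.2066]
tcp_rot: [-179.1, -1.2, 151.7]
wrist_force: [0.3, 0.2, -2.8]
opening: 0.0288
[ 9.8 10.  12.8 94.4  0.  38.1]
0.81 16674.0 [10.3, 126.8, 157.9, 296.8] [np.float64(0.5223), np.float64(-0.0624), np.float64(-17.12), np.float64(0.987)]
0.96 [199.1, 143.2, 298.2, 336.2]
[np.float64(0.5215), np.float64(-0.0603), np.float64(-17.06), np.float64(0.973)]
[-0.63, -2.77, 0.31, -0.0, -0.0, -0.04]
[-0.53, -2.79, 0.3, -0.0, -0.0, -0.04]
[-0.43, -2.81, 0.3, -0.0, -0.0, -0.04]
[-0.33, -2.82, 0.3, -0.0, -0.0, -0.04]
[-0.23, -2.84, 0.29, -0.0, -0.0, -0.04]
[-0.13, -2.84, 0.29, -0.0, -0.0, -0.04]
```

View pics/w6.png

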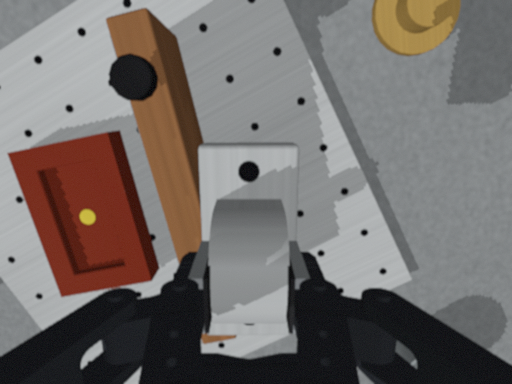

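The nest is visible at (85,213) with the pin at (87,217). It fits at (0.5222,-0.0624), yaw −17°, IoU 0.987. The housing is held square in the fingers at (250,240), with ample height over the fence. Crossing over.

```bash
python3 -m pendant '[[[-0.6,-2.5,-0.2,0,0,-0.04,0],[-0.5,-2.8,-0.2,0,0,-0.04,0],[-0.4,-2.8,-0.2,0,0,-0.03,0],[-0.3,-2.8,-0.2,0,0,-0.03,0],[-0.2,-2.8,0,0,0,-0.03,0]]]'
python3 -m pendant '[[[-0.1,-2.2,0,0,0,-0.02,0],[0,0,0,0,0,0,0],[0,0,0,0,0,0,0]]]'
python3 -c "
from h import *
plan((.5222,-.0622,.15),163,None,3)"
```

```text
time: 18.95
ee_pos: [0.5336, -0.0269, 0.2127]
tcp_rot: [-179.4, -1.6, 162.1]
wrist_force: [0.5, -0.9, -3.4]
opening: 0.0283
time: 19.2
ee_pos: [0.5273, -0.0513, 0.2125]
tcp_rot: [-179.4, -1.6, 163.1]
wrist_force: [-0.9, 0.1, -2.0]
opening: 0.0283
[-0.0, -0.37, 2.09, -0.0, -0.01, 0.0]
[0.02, -0.38, 2.09, -0.0, -0.01, 0.0]
[0.04, -0.39, 2.08, -0.0, -0.01, 0.0]
```

```bash
python3 -m pendant '[[[0,-0.5,2,-0.003,-0.01,0,0],[0,-0.4,2,-0.003,-0.01,0,0],[0,-0.3,2,-0.003,-0.008,0,0],[0,0,0,0,0,0,0],[0,0,0,0,0,0,0]]]'
python3 - <<'E'
from h import *
o=bot.get_obs();b=o["ee_pos"][2]-.0253
for c in("wrist","side","scene"):
    bot.camera(c)
    d=bot.masks_of(c,"housing");d=[x for x in d][:1]
    for x in d: print(c,x["confidence"],np.round(x["extent"]),fit("housing",c,x["pixels"].astype(float),(*o["ee_pos"][:2],163),b,o if c=="wrist" else None))
print(b,o["wrist_force"].round(1));plan((.5222,-.0622,.095),163,None,3)
E
```

```text
time: 19.62
ee_pos: [0.5251, -0.0583, 0.1506]
tcp_rot: [-180.0, 0.2, 163.1]
wrist_force: [0.4, -0.9, -1.9]
opening: 0.029
wrist 0.64 [200. 144. 299. 337.] [np.float64(0.5241), np.float64(-0.0592), np.float64(163.13), np.float64(0.926)]
side 0.29 [274. 244. 332. 292.] [np.float64(0.5251), np.float64(-0.0583), np.float64(163.0), np.float64(0.0)]
scene 0.85 [235. 158. 274. 198.] [np.float64(0.5224), np.float64(-0.055), np.float64(165.48), np.float64(0.87)]
0.12526399750334022 [ 0.4 -0.9 -1.9]
[0.09, -0.13, 1.89, 0.0, 0.0, 0.0]
[0.09, -0.13, 1.89, 0.0, 0.0, 0.0]
[0.09, -0.13, 1.89, 0.0, 0.0, 0.0]
```

```bash
python3 -m pendant '[[[0.1,-0.2,1.9,0,0,0,0],[0.1,-0.2,1.9,0,0,0,0],[0.1,-0.1,1.4,0,0,0,0],[0,0,0,0,0,0,0],[0,0,0,0,0,0,0]]]'
python3 -c "
from h import *
plan((.5227,-.0617,.0773),163,None,2)"
```

```text
time: 20.33
ee_pos: [0.5243, -0.0631, 0.1023]
tcp_rot: [179.9, 0.7, 163.1]
wrist_force: [1.1, 0.4, -1.8]
opening: 0.0286
[0.11, 0.04, 1.25, 0.0, 0.01, 0.0]
[0.11, 0.04, 1.25, 0.0, 0.01, 0.0]
```

```bash
python3 -m pendant '[[[0.1,0,0.8,0,0.012,0,0],[0.1,0,0.7,0,0,0,0],[0,0,0.4,0,0,0,0],[0,0,0,0,0,0,0],[0,0,0,0,0,0,0]]]'
python3 -c "
from h import *
plan((.5227,-.0617,.0773),163,None,2)"
```

```text
time: 20.75
ee_pos: [0.5242, -0.0625, 0.0849]
tcp_rot: [179.9, 0.1, 163.1]
wrist_force: [-0.4, -0.2, -2.2]
opening: 0.0285
[0.09, 0.02, 0.38, 0.0, 0.0, 0.0]
[0.08, 0.02, 0.38, 0.0, 0.0, 0.0]
```

```bash
python3 -m pendant '[[[0.15,0,0.4,0,0,0,0],[0.1,0,0.3,0,0,0,0],[0,0,0,0,0,0,0],[0,0,0,0,0,0,0]]]'
python3 - <<'E'
from h import *
o=bot.get_obs();b=o["ee_pos"][2]-.0253;print(b)
ims=[]
for c in("wrist","side","scene"):
    ims.append(bot.camera(c))
    for x in bot.masks_of(c,"housing")[:1]: print(c,x["confidence"],np.round(x["extent"]),fit("housing",c,x["pixels"].astype(float),(*o["ee_pos"][:2],163),b,o if c=="wrist" else None))
# overlay of expected outlines: foot (green) and nest rim/pocket (blue) in each view
def rect(l,w,x,y,yaw,z):
    a=np.radians(yaw);P=np.array([[-l,-w],[l,-w],[l,w],[-l,w]])/2
    return np.c_[x+P[:,0]*np.cos(a)-P[:,1]*np.sin(a),y+P[:,0]*np.sin(a)+P[:,1]*np.cos(a),0*P[:,0]+z]
out=[]
for c,i in zip(("wrist","side","scene"),ims):
    i=cv2.resize(i,None,fx=3,fy=3,interpolation=cv2.INTER_CUBIC)
    for r,col in((rect(.1,.046,*o["ee_pos"][:2],163,b),(0,255,0)),(rect(.15,.096,.5222,-.0622,-17,.042),(0,0,255))):
        cv2.polylines(i,[(proj(c,r,o)*3+1).astype(np.int32)],True,col,1)
    u=proj(c,[[.5222,-.0622,.05]],o)[0]*3
    h,w=(400,300) if c=="wrist" else (150,130)
    x0,y0=int(max(u[0]-w,0)),int(max(u[1]-h,0));k=i[y0:y0+2*h,x0:x0+2*w];out.append(cv2.resize(k,(260,int(260*k.shape[0]/k.shape[1]))))
H=max(k.shape[0] for k in out)
cv2.imwrite("pics/f.png",np.hstack([cv2.copyMakeBorder(k,0,H-k.shape[0],0,0,0) for k in out])[:,:,::-1])
E
```

```text
time: 21.08
ee_pos: [0.5219, -0.0617, 0.0778]
tcp_rot: [179.9, 0.2, 163.1]
wrist_force: [0.4, 1.1, -2.0]
opening: 0.0285
0.05252293800761977
wrist 0.91 [198. 143. 298. 335.] [np.float64(0.5208), np.float64(-0.0624), np.float64(163.27), np.float64(0.918)]
side 0.58 [245. 185. 283. 210.] [np.float64(0.5208), np.float64(-0.0602), np.float64(168.59), np.float64(0.654)]
scene 0.73 [236. 186. 269. 221.] [np.float64(0.5162), np.float64(-0.0582), np.float64(160.3), np.float64(0.775)]
```

View pics/f.png

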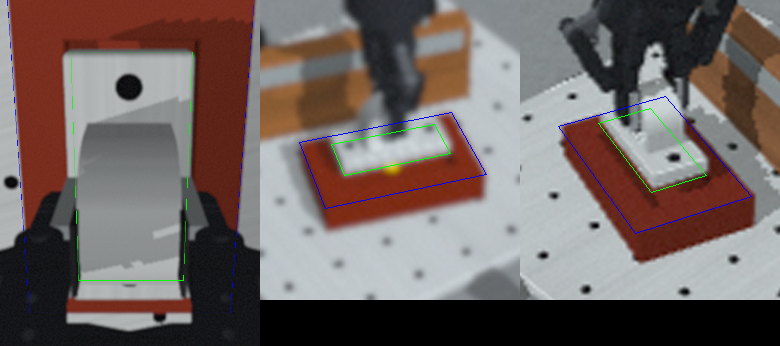

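The overlay shows the housing over the pocket, turned in line with it. In the fixed views it seems a few mm towards the fence or up. I'll fit housing and nest in each camera with the dark gripper pixels ignored, so calibration offsets cancel.

```bash
python3 - <<'E'
from h import *
o=bot.get_obs();e=o["ee_pos"];b=e[2]-.0253;print(e,b)
out=[]
for c in("side","scene","wrist"):
    im=bot.camera(c);oo=o if c=="wrist" else None
    dark=cv2.dilate((im.max(2)<75).astype(np.uint8),np.ones((5,5))).astype(float)
    H=bot.masks_of(c,"housing")[0]["pixels"].astype(float);N=bot.masks_of(c,"nest")
    hp=fit("housing",c,H,(e[0],e[1],163),b,oo,np.maximum(dark-H,0))
    for n in N[:1]:
        n=n["pixels"].astype(float);npz=fit("nest",c,n,(.522,-.062,-17),.012,oo,np.clip(np.maximum(dark,cv2.dilate(H,np.ones((3,3))))-n,0,1))
        d=np.array(hp[:2])-npz[:2];a=np.radians(-17);print(c,"housing",hp,"nest",npz,"diff in nest mm",(1e3*np.array([d[0]*np.cos(a)+d[1]*np.sin(a),-d[0]*np.sin(a)+d[1]*np.cos(a)])).round(1))
    if c!="wrist":
        i=cv2.resize(im,None,fx=6,fy=6,interpolation=cv2.INTER_CUBIC);a=np.radians(163);a2=np.radians(-17)
        def dr(P,x,y,z,a,col):
            W=np.c_[x+P[:,0]*np.cos(a)-P[:,1]*np.sin(a),y+P[:,0]*np.sin(a)+P[:,1]*np.cos(a),z+P[:,2]]
            cv2.polylines(i,[((proj(c,W)+.5)*6).astype(np.int32)],True,col,1)
        q=np.array([[-1,-1,0],[1,-1,0],[1,1,0],[-1,1,0]])
        for z in(0,.014):dr(q*[.05,.023,0]+[0,0,z],e[0],e[1],b,a,(0,255,0))
        dr(q*[.0535,.0265,0],.5222,-.0622,.042,a2,(0,0,255));dr(q*[.075,.048,0],.5222,-.0622,.042,a2,(0,0,255))
        u=(proj(c,[[.5222,-.0622,.05]])[0]*6).astype(int);out.append(i[u[1]-240:u[1]+240,u[0]-200:u[0]+200])
cv2.imwrite("pics/f2.png",np.hstack(out)[:,:,::-1])
E
```

```text
[ 0.5220836  -0.06174971  0.07801236] 0.052712363930158365
side housing [np.float64(0.5223), np.float64(-0.0594), np.float64(166.24), np.float64(0.831)] nest [np.float64(0.5211), np.float64(-0.0595), np.float64(-16.38), np.float64(0.96)] diff in nest mm [1.1 0.4]
scene housing [np.float64(0.5183), np.float64(-0.0574), np.float64(161.37), np.float64(0.927)] nest [np.float64(0.522), np.float64(-0.0599), np.float64(-16.78), np.float64(0.971)] diff in nest mm [-4.3  1.3]
wrist housing [np.float64(0.5211), np.float64(-0.0624), np.float64(163.12), np.float64(0.98)] nest [np.float64(0.5225), np.float64(-0.0618), np.float64(-17.01), np.float64(0.956)] diff in nest mm [-1.2 -1. ]
```

View pics/f2.png

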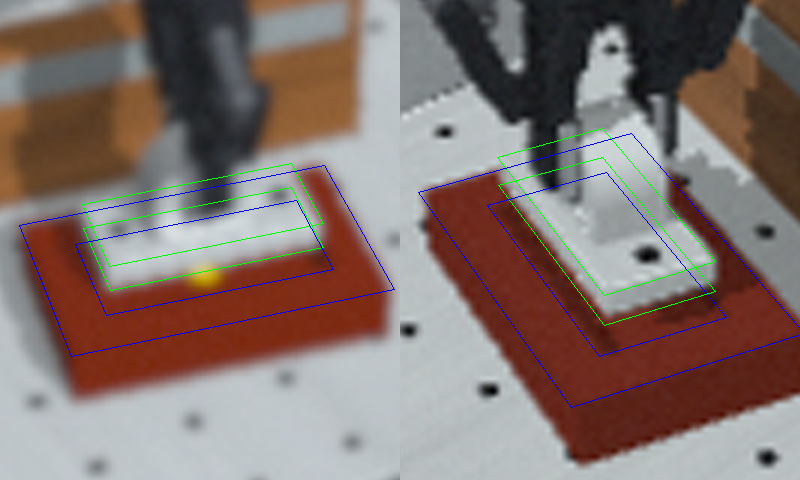

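Both views show the foot outline sitting centred over the pocket, with the pin visible beneath. The offsets between housing and nest are about 1 mm in the wrist and side views. One last numeric check of the bystanders and mallet, then handing in.

```bash
python3 - <<'E'
from h import *
bot.camera("scene")
m=bot.masks_of("scene","mallet")[0];print(fit("mallet","scene",m["pixels"].astype(float),(.525,-.316,4),.003))
for t in("blue_housing","hub"):
    print(t,[(d["uv"],d["confidence"]) for d in bot.mark_of("scene",t)][:1])
o=bot.get_obs();print(o["time"],o["ee_pos"],o["tcp_rot"],np.abs(o["qd"]).max(),o["opening"])
print(bot.job_done())
E
```

```text
[np.float64(0.5252), np.float64(-0.3146), np.float64(3.66), np.float64(0.908)]
blue_housing [([304.8, 152.1], 0.9)]
hub [([338.5, 169.6], 0.67)]
22.0333 [ 0.52197413 -0.06173694  0.07786731] [1.79868560e+02 1.77031855e-01 1.63132458e+02] 0.05035156190129203 0.028749671269431197
the job is handed in; nothing more can be done
None
```

I finished the job in order and handed it in at 22.0 s with the arm still; no verdict came back.

**Pin:** I pushed it down with the mallet face until the face bottomed in the pocket at about 29 N. Two camera views then showed the cap flush with the pocket floor.

**Mallet:** It stands on its face on the mat. The last scene fit put it at (0.525, -0.315), with an overlap of 0.91 against the upright shape. My first grip on the handle was too high, so I released and gripped it lower. That shifted the mallet about 4 mm on the mat. The first approach to the pin also stopped short at joint 6's limit, so I came in at a different angle.

**Housing:** I carried it over the fence with its underside about 50 mm above the knobs. It is now held level to within about 0.2° and about 10.5 mm above the rim. Its direction agrees with the pocket's to about 0.1°.

| View | Offset along nest x, y (mm) | Overlap of housing fit |
|---|---|---|
| Wrist | -1.2, -1.0 | 0.98 |
| Side | 1.1, 0.4 | 0.83 |
| Scene | -4.3, 1.3 | 0.93 |

- **Disagreement:** The scene camera's offset and its 1.4° turn disagree with the other views, and the side view put the turn at about 3°. I trusted the wrist view and the arm's own pose because the gripper hides part of the housing from the fixed cameras.
- **Bystanders:** I did not touch the blue housing or the hub. Their last marks are within about 3 pixels of where they started, which is the networks' usual scatter.

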